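Clamp a stud in the gauging fixture

TASK

Lay the loose steel stud from its wooden rest into the V cradle of the grey gauging fixture and let go of it. Then turn the carriage's knob clockwise, following it as it travels along with the carriage, until the jaw holds the stud against the sprung end stop with a light clamping force of about 9 newtons; do not squeeze it harder than 18. Let go of the knob and leave the carton, wrench and can where they are.

Things in the scene. Friction and masses are not known exactly. Their poses are not given: they have to be found in the camera images.
- stud: loose threaded steel stud, plain round bar 16 mm in diameter and 90 mm long, about 0.14 kg; origin at its middle, its own x axis along the bar (either way round is the same). It starts lying level on the rest, its middle over the rest's centre, axis 33 mm above the bench
- rest: fixed wooden rest for the stud, 60 x 60 mm, origin at the centre of its underside, x axis along the stud. Two notched cheeks 10 mm thick stand 25 mm either side of its centre along x, their tops 30 mm above the bench; between them (40 mm) there is room for fingers down to its 12 mm thick floor
- fixture: fixed grey gauging fixture; origin on the bench below the middle of the V cradle, x axis from the carriage towards the end stop. Its flat bed spans x -180 to 120 mm, y -40 to 40 mm, and is 20 mm high. The carriage slides on its -x part, the end stop is clamped on its +x end
- cradle (a point): middle of a stud lying rightly in the V cradle, 50 mm above the bench over the fixture's origin; axes as the fixture's, the stud along x. Two V supports (45-degree flanks, 8 mm thick, 50 mm wide, tops 60 mm above the bench) at x = -22 and +22 mm; fingers have room between them (36 mm) down to the bed. A stud laid here is clear of jaw and stop by 6 mm or more
- stop_end (a point): point on the stud axis at fixture x = 51 mm, 50 mm above the bench. The end stop itself is not measured: a dark steel block, 64 mm high, with a round steel plunger, 18 mm in diameter, on the stud axis pointing at the carriage. It is clamped elsewhere for each job: the plunger's tip stands 0 to 11 mm beyond this point in +x. The plunger gives by 1 mm per 4 N, no preload, up to 8 mm
- carriage: aluminium carriage on the bed, 64 mm wide, top 58 mm above the bench; origin at the middle of its flat steel jaw face on the stud axis, 50 mm above the bench; x axis as the fixture's. It starts with the jaw at fixture x = -53 mm and slides along fixture +x, driven by its knob: 12 mm per radian of knob turn, up to 32 mm
- knob (a joint): angle of the black knob on the carriage, rad, 0 at the start, grows clockwise seen from above, up to 2.67; this moves carriage and knob towards the stop by 12 mm per rad. Turning takes 0.30 N m against friction plus 0.012 N m per newton of clamping (1 N of push along the slide does as much as 0.012 N m). It stays where it is left; at standstill friction carries any part of the load up to 0.30 N m
- knob_grip (a point): point on the knob's upright axis at grip height, 84 mm above the bench, 50 mm behind the jaw face. The grip is an upright bar 44 mm long, 13 mm thick, 65 to 97 mm above the bench, on a round skirt 46 mm in diameter. The x axis of this point runs along the bar; at knob angle 0 it is parallel to the fixture's x axis
- carton: bystander: open cardboard carton of studs, 130 x 170 x 90 mm, origin under its centre
- wrench: bystander: steel wrench 170 mm long lying on the bench
- oilcan: bystander: upright can 60 mm in diameter, 120 mm high, origin under its centre

How it is judged:
By the outcome, as a careful person would: the job done as asked, in the order asked, and still so for the second after the job is handed in, with the robot touching nothing.
It also fails if it takes over 72 s, if anything falls off the work surface, if the arm or the gripper's body presses on something with over 40 N, if the wrist force passes 120 N, or if a joint passes its speed limit or range.

ROBOT

A 6-joint arm with a two-finger parallel gripper is mounted at the origin on the work surface. World frame = base frame: x ahead of the robot, y to its left, z up, the work surface at z = 0. Lengths are in m, angles in rad, forces in N, time in s.
With the tool pointing down it reaches from about 0.375 to 0.9 m from the base axis. Payload 3.1 kg.
Tool frame: the origin (TCP) lies on the centre line of the jaws, within the pads' length; the fingertips stand 8 mm ahead of it and the grasp point (between the pads) lies 11 mm behind it; z points along the fingers, y is the line along which they close (so a half turn about z gives the same grasp; the last joint's range is limited). The gripper opens to 85 mm and grips with 20 to 120 N. Pads are 22 mm wide; open, the fingers measure 114 mm over their backs; the gripper's body (76 mm by 85 mm) begins 54 mm behind the grasp point. The pads swing forward as they close: fully open they stand 13 mm farther back than shut.
Start: joints at [1.002, 0.527, 1.433, -0, 1.181, -0.178], TCP at [0.238, 0.578, 0.214] pointing down, gripper open.
Joint ranges: [-3.08, 3.08], [-0.75, 2.2], [0.22, 2.44], [-1.43, 4.57], [0, 2.65], [-2.85, 2.85]. Speed limits (rad/s): [2.79, 2.79, 3.14, 3.14, 3.14, 3.14].

INTERFACE

Orientations are given as a unit quaternion [x, y, z, w].
In Python, from station import * gives the robot as it stands.
- The arm moves only by the tool play_rows, never from a script. Its argument "rows" is a list of rows, each a list of 3 entries, a list of its own where there are three numbers: the turn, a rotation vector about the tool's x, y, z in degrees, then the shift along the tool's x, y, z in mm, then the closure, from 0 (fully open) to 1 (shut). In form: [[[ax, ay, az], [dx, dy, dz], jaw], ...]. A call has 1 to 12 rows; each row shifts and turns the commanded pose from where the row before left it, along the tool's axes as they then stand; what a row does not reach is not made up. A row lasts 1/12 s, in which the tool goes at most 41.7 mm and 7.16 degrees, less where a joint would pass 70% of its speed; a pose out of reach is approached as far as the arm can. A call with a gripper value outside its range is refused whole. The fingers move at their own pace and stop on an object; "grip_force" is the grip in N (left out, the last holds). Time passes only in rows, so rows that do not move let the fingers close. It gives the time, the measured TCP pose, the force, the opening and the grip force at its end, in the units of the state.
- sense(): the state, without advancing time (a new reading comes with each control period).
- snapshot(name): name is "scene" or "top"; returns (picture, depth): 384x512x3 uint8, red, green, blue; 384x512 float32, m along the optical axis (not along the pixel's ray), 0 where there is no reading.
- get_calibration(name): a dict with "vfov" (degrees; the focal length in pixels is half the picture's height over the tangent of half this angle, whatever the lens; pixels are square), "cx", "cy" (the principal point, pixels), "k1" (the pictures are not rectified: a ray, as slopes to the right and down, at radius r is drawn at 1 + k1 r^2 times it, then the intrinsics apply), "xyz" and "attitude" of the camera in the world. Camera axes: x right, y down, z forward; pixel columns grow to the right and rows downward; lengths in m; the calibration is good to about 2 mm. A picture is of the moment at which its call begins. get_calibration takes no time and is no camera call.
- sign_off(): hands the job in; it is judged then, once.
The state is a dict: "t": time; "q": joint angles; "qd": joint speeds; "tau": joint torques, N m; "tcp_pos": TCP position; "tool_rot": TCP orientation; "force": force on the tool from outside, world axes, zero at the start; "ft_torque": the same for the moment, N m; "finger_gap": opening from 0.0 (shut) to 1.0 (fully open); "gripper_force": force on a finger pad.
Only numpy, scipy, OpenCV 4.12 (cv2) and the standard library are available. Lean on these libraries where they do the work, as an engineer would, in place of code of your own. Each camera call takes 0.05 s, during which the arm holds its last target. There are 200 camera calls.

## Working session

There is one attempt and no reset: what is moved stays moved. The work goes in short steps, Python scripts to look and compute and a tool call to move; the robot and the scene stay as the last step left them, time stands still between calls to the robot, and variables do not carry over. Pictures are saved under pics/ and viewed, at most 10 in all, crops included, and the job is handed in when it is done.

Besides the shell and the picture viewer there is one more tool, called after "Request:" as name(argument=value, ...), one argument or row to a line, values as JSON. play_rows: Moves the arm, as the interface text tells. Its arguments: {"type":"object","properties":{"rows":{"type":"array","items":{"type":"array"}},"grip_force":{"type":"number"}},"required":["rows"]}

```bash
mkdir -p pics
cat > h.py <<'E'
from station import *
import numpy as np, cv2
from scipy.spatial.transform import Rotation as R
def cam(name):
    c=get_calibration(name); a=np.array(c["attitude"],float)
    Rm=a if a.shape==(3,3) else R.from_quat(a).as_matrix()
    f=192/np.tan(np.radians(c["vfov"])/2)
    return c,Rm,f
def ray(name,u,v):
    c,Rm,f=cam(name)
    d=np.array([(u-c["cx"])/f,(v-c["cy"])/f]); s=d.copy()
    for _ in range(20): s=d/(1+c["k1"]*(s@s))
    return np.array(c["xyz"]),Rm@np.array([s[0],s[1],1])
def atz(name,u,v,z):
    o,r=ray(name,u,v); return o+r*(z-o[2])/r[2]
def atd(name,u,v,d):
    o,r=ray(name,u,v); return o+r*d
def shot(name,fn=None):
    p,d=snapshot(name); np.savez(f"pics/{name}.npz",p=p,d=d)
    if fn: cv2.imwrite(f"pics/{fn}.png",cv2.cvtColor(p,cv2.COLOR_RGB2BGR))
    return p,d
E
python3 - <<'E'
from h import *
for n in("scene","top"):
    print(get_calibration(n)); shot(n,n+"0")
s=sense(); print(s)
a=cv2.imread("pics/top0.png"); cv2.imwrite("pics/top0b.png",cv2.resize(a,(800,600),interpolation=cv2.INTER_CUBIC))
a=cv2.imread("pics/scene0.png"); cv2.imwrite("pics/scene0b.png",cv2.resize(a,(800,600),interpolation=cv2.INTER_CUBIC))
E
```

```text
{'vfov': 47.012968747263145, 'cx': 259.73740130229, 'cy': 190.47457022589995, 'k1': 0.05736043264176608, 'xyz': array([1.0096922 , 0.72482569, 0.76889827]), 'attitude': array([ 0.2713667 ,  0.85926425, -0.41579004, -0.12305977])}
{'vfov': 55.9872744212132, 'cx': 254.50669576480541, 'cy': 194.87731753142148, 'k1': -0.0988065081282473, 'xyz': array([0.4078831 , 0.03466437, 0.88531464]), 'attitude': array([ 0.711389  , -0.69566502,  0.0784516 , -0.06181597])}
{'t': 0.1, 'q': array([ 1.00150510e+00,  5.28394986e-01,  1.43376946e+00, -2.42337380e-05,
        1.18141687e+00, -1.78481666e-01]), 'qd': array([ 1.47363016e-03, -1.41034909e-03, -3.89562296e-03, -6.45865640e-04,
       -5.32205800e-06,  8.52505124e-04]), 'tau': array([-6.07974416e-04, -4.43305564e+01, -1.78585786e+01, -2.78429416e-04,
        3.90456335e-03,  9.64553237e-07]), 'tcp_pos': array([0.23768131, 0.57730542, 0.21301963]), 'tool_rot': array([ 1.94159008e-01,  9.80969567e-01, -9.29733010e-04, -3.52735578e-04]), 'force': array([ 0.60835195, -0.05218291, -0.45675696]), 'ft_torque': array([-1.32768038e-06,  1.31577609e-02,  2.86678133e-02]), 'gripper_force': 0.0, 'finger_gap': 0.9994225045497427}
```

View pics/top0b.png

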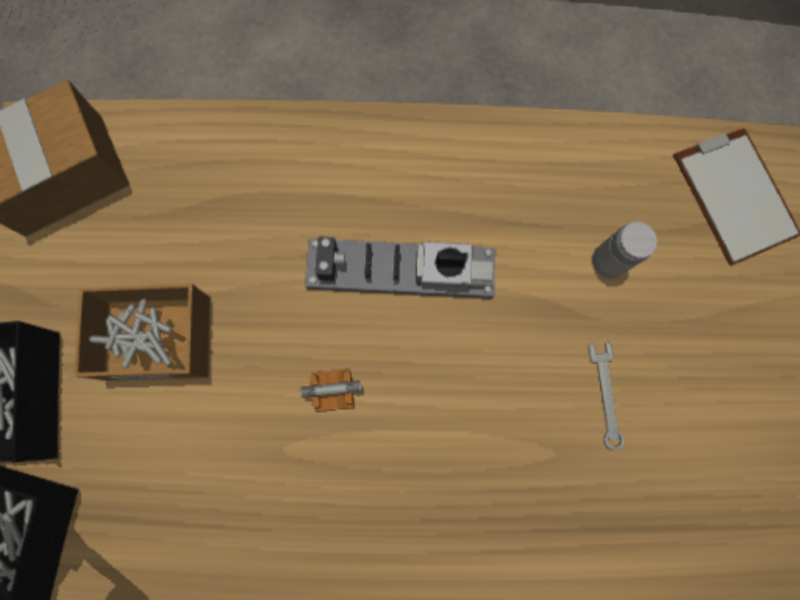

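View pics/scene0b.png

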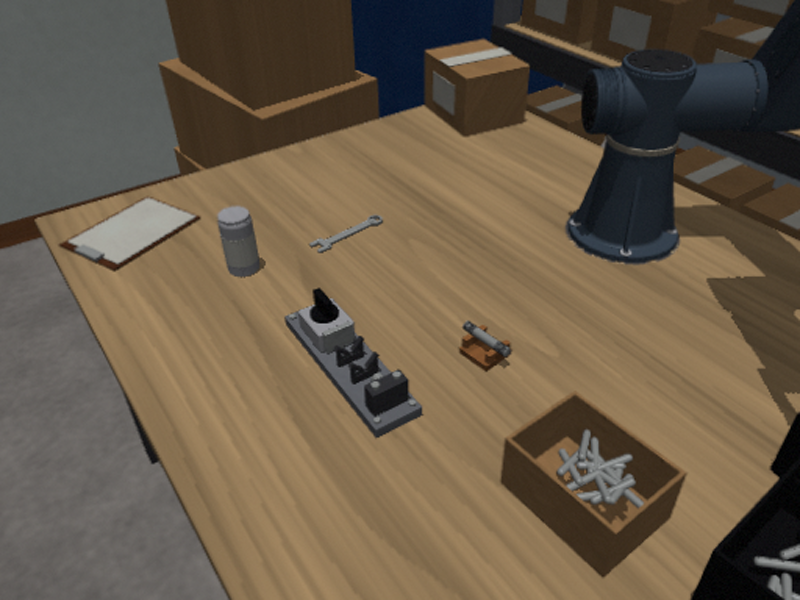

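The top view shows the fixture at about (400,268), with the carriage on the right and the stop on the left. The rest and stud are at (332,390), the carton is on the left, and the can and wrench are on the right. Next I'll enlarge the crops.

Run:
```python
from h import *
a=cv2.imread("pics/top0.png")[145:270,185:325]; cv2.imwrite("pics/topc.png",cv2.resize(a,None,fx=4.8,fy=4.8,interpolation=cv2.INTER_CUBIC))
a=cv2.imread("pics/scene0.png")[180:285,175:335]; cv2.imwrite("pics/scenec.png",cv2.resize(a,None,fx=5,fy=5,interpolation=cv2.INTER_CUBIC))
```

```text
(no output)
```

View pics/topc.png

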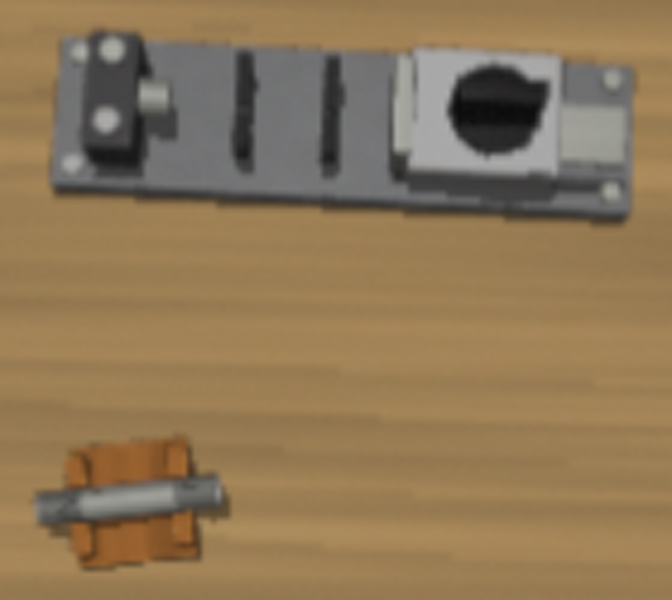

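View pics/scenec.png

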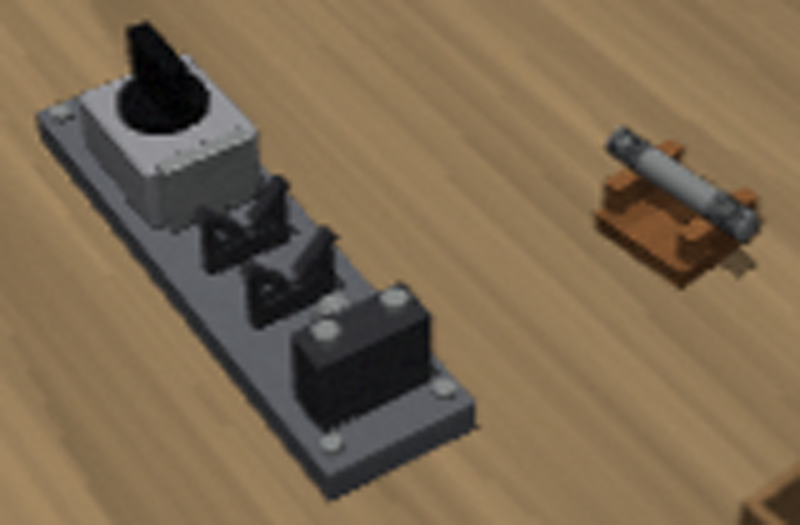

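The crops give the bed-top corners at (62,37), (636,66), (628,208) and (54,186) in the top crop. The stud ends are at (36,507) and (221,490), and the V tops at x≈245 and 332.

```bash
cat > m.py <<'E'
from h import *
t=lambda u,v,z: atz("top",185+(u+.5)/4.8-.5,145+(v+.5)/4.8-.5,z)
s=lambda u,v,z: atz("scene",175+(u+.5)/5-.5,180+(v+.5)/5-.5,z)
c=np.array([t(62,37,.02),t(636,66,.02),t(628,208,.02),t(54,186,.02)])[:,:2]
print(c,"len",np.linalg.norm(c[0]-c[1]),np.linalg.norm(c[3]-c[2]),np.linalg.norm(c[0]-c[3]),np.linalg.norm(c[1]-c[2]))
d=(c[0]+c[3]-c[1]-c[2]);d/=np.linalg.norm(d);m=c.mean(0);o=m+.03*d
print("fix yaw",np.degrees(np.arctan2(d[1],d[0])),"origin",o)
n=np.array([-d[1],d[0]])
F=lambda p:((p[:2]-o)@d*1e3,(p[:2]-o)@n*1e3)
for nm,p in dict(V1=t(245,52,.06),V1b=t(243,168,.06),V2=t(333,57,.06),V2b=t(330,170,.06),tip=t(170,97,.05),jawtop=t(398,57,.058),knob=t(497,109,.065),bar1=t(545,97,.097)).items(): print(nm,F(p))
sc=[s(38,112,.02),s(333,487,.02),s(474,408,.02)]
print("scene corners (-180,?)",[F(p) for p in sc])
e=[t(36,507,.033),t(222,490,.033)]
print("stud",e,np.linalg.norm(e[0]-e[1]),(e[0]+e[1])/2,np.degrees(np.arctan2(*(e[0]-e[1])[1::-1])))
e=[s(618,140,.033),s(748,222,.033)]
print("stud scene",e,np.linalg.norm(e[0]-e[1]),(e[0]+e[1])/2,np.degrees(np.arctan2(*(e[1]-e[0])[1::-1])))
print("carton",atz("top",195/1.5625,337/1.5625,0.09)[:2])
st=sense();print(R.from_quat(st["tool_rot"]).as_matrix())
E
python3 m.py
```

```text
[[ 0.68747047  0.16074376]
 [ 0.68006158 -0.13977044]
 [ 0.60362695 -0.1343339 ]
 [ 0.60764476  0.16059962]] len 0.3006055084379381 0.2949608884634918 0.0798258410018902 0.07662773227420178
fix yaw 88.900624407373 origin [0.64527654 0.04180424]
V1 (np.float64(22.323322130706895), np.float64(-23.37363808867713))
V1b (np.float64(20.334256648579455), np.float64(35.90499171813478))
V2 (np.float64(-21.452819160480793), np.float64(-22.81114948556251))
V2b (np.float64(-22.254496678332423), np.float64(34.99505748555631))
tip (np.float64(58.970942842294534), np.float64(-1.366979641650521))
jawtop (np.float64(-53.862768538787435), np.float64(-24.97806038090038))
knob (np.float64(-103.10360783467264), np.float64(1.596676469649627))
bar1 (np.float64(-122.28070561473804), np.float64(3.787156647114748))
scene corners (-180,?) [(np.float64(-173.04683802641472), np.float64(-36.997300450082285)), (np.float64(131.51164424570945), np.float64(-42.042454956120835)), (np.float64(128.41693216559543), np.float64(34.75009847635213))]
stud [array([0.44415621, 0.159489  , 0.033     ]), array([0.45462679, 0.06917047, 0.033     ])] 0.09092342285954005 [0.4493915  0.11432973 0.033     ] 96.612747267887
stud scene [array([0.45435377, 0.07526669, 0.033     ]), array([0.44111607, 0.15953208, 0.033     ])] 0.0852988493564459 [0.44773492 0.11739939 0.033     ] 98.92793580943002
carton [0.51373183 0.30576431]
[[-9.24604310e-01  3.80927500e-01 -1.05307781e-03]
 [ 3.80928812e-01  9.24602830e-01 -1.68710600e-03]
 [ 3.31013656e-04 -1.96105316e-03 -9.99998022e-01]]
```

Request:
play_rows(
  rows=[
    [[0,0,0],[-20,-19,0],0],
    [[0,0,0],[-28,-26,0],0],
    [[0,0,0],[-28,-26,0],0],
    [[0,0,0],[-28,-26,0],0],
    [[0,0,0],[-28,-26,0],0],
    [[0,0,0],[-28,-26,0],0],
    [[0,0,0],[-28,-26,0],0],
    [[0,0,0],[-28,-26,0],0],
    [[0,0,0],[-28,-26,0],0],
    [[0,0,0],[-28,-26,0],0],
    [[0,0,0],[-28,-26,0],0],
    [[0,0,0],[-28,-26,0],0],
  ],
)

```text
t: 1.1
tcp_pos: [0.4253, 0.1691, 0.2138]
tool_rot: [0.194, 0.981, -0.0, -0.0]
force: [-0.1, 0.2, 0.4]
finger_gap: 0.995
gripper_force: 0.0
```

Request:
play_rows(
  rows=[
    [[0,0,6.7],[0,0,0],0],
    [[0,0,6.7],[0,0,0],0],
    [[0,0,6.7],[0,0,0],0],
    [[0,0,6.7],[0,0,0],0],
    [[0,0,6.7],[0,0,0],0],
    [[0,0,6.7],[0,0,0],0],
    [[0,0,6.7],[0,0,0],0],
    [[0,0,6.7],[0,0,0],0],
    [[0,0,6.7],[0,0,0],0],
    [[0,0,0],[0,0,0],0],
  ],
)

```text
t: 1.93
tcp_pos: [0.4248, 0.1709, 0.2137]
tool_rot: [0.661, 0.75, -0.0, -0.0]
force: [-0.4, -0.7, -0.3]
finger_gap: 0.998
gripper_force: 0.0
```

```bash
cat >> h.py <<'E'
def plan(xyz,yaw):
    s=sense(); M=R.from_quat(s["tool_rot"]); x=M.as_matrix()
    y0=np.degrees(np.arctan2(x[1,0],x[0,0]))
    g=R.from_matrix(np.array([[np.cos(yaw*np.pi/180),np.sin(yaw*np.pi/180),0],[np.sin(yaw*np.pi/180),-np.cos(yaw*np.pi/180),0],[0,0,-1]]).T.T)
    sh=g.as_matrix().T@(np.array(xyz)-s["tcp_pos"])*1e3
    print("t",round(s["t"],2),"tcp",s["tcp_pos"].round(4),"yaw",y0.round(2),"turn",np.degrees((M.inv()*g).as_rotvec()).round(2),"then shift",sh.round(1),"gap",round(s["finger_gap"],3),"F",s["force"].round(2),"T",s["ft_torque"].round(3),"grip",s["gripper_force"])
E
python3 -c "
from h import *
plan([.449,.115,.026],97)"
```

```text
t 1.93 tcp [0.4248 0.1709 0.2137] yaw 97.2 turn [-0.04 -0.    0.2 ] then shift [-58.4  17.2 187.7] gap 0.998 F [-0.44 -0.74 -0.28] T [-0.029  0.071 -0.003] grip 0.0
```

Request:
play_rows(
  rows=[
    [[0,0,0],[-20,6,20],0],
    [[0,0,0],[-20,6,30],0],
    [[0,0,0],[-18,5,30],0],
    [[0,0,0],[0,0,30],0],
    [[0,0,0],[0,0,15],0],
    [[0,0,0],[0,0,0],0],
  ],
)

```text
t: 2.43
tcp_pos: [0.4469, 0.115, 0.0859]
tool_rot: [0.66, 0.751, -0.003, -0.003]
force: [-1.0, -0.4, -0.3]
finger_gap: 1.001
gripper_force: 0.0
```

Run:
```python
from h import *
plan([.449,.115,.026],97)
p,_=shot("top","top1"); q,_=shot("scene","scene1")
a=cv2.imread("pics/top1.png")[195:295,165:265]; b=cv2.imread("pics/scene1.png")[150:250,250:350]
cv2.imwrite("pics/c1.png",cv2.resize(np.hstack([a,b]),None,fx=4,fy=4,interpolation=cv2.INTER_CUBIC))
```

```text
t 2.43 tcp [0.4469 0.115  0.0859] yaw 97.4 turn [-0.44 -0.05  0.4 ] then shift [-0.3  2.1 59.9] gap 1.001 F [-0.95 -0.35 -0.34] T [0.002 0.084 0.023] grip 0.0
```

View pics/c1.png

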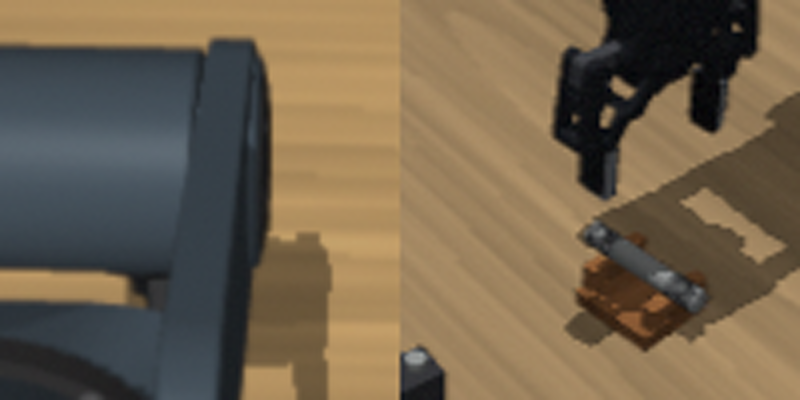

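The top view is blocked by the arm. The scene view shows the pad tips at about (598,190) and (710,128), with the stud running from (595,233) to (700,298).

Run:
```python
from h import *
f=lambda u,v,z:atz("scene",250+(u-400)/4,150+v/4,z).round(4)
print(f(654,159,.091),f(598,190,.091),f(710,128,.091),f(647,265,.033),f(590,232,.033),f(706,298,.033))
```

```text
[0.4258 0.0958 0.091 ] [0.4724 0.0992 0.091 ] [0.3772 0.0922 0.091 ] [0.4475 0.1204 0.033 ] [0.4568 0.0755 0.033 ] [0.4378 0.1641 0.033 ]
```

Request:
play_rows(
  rows=[
    [[0,0,0],[0,2,15],0],
    [[0,0,0],[0,0,20],0],
    [[0,0,0],[0,0,15],0],
    [[0,0,0],[0,0,8],0],
    [[0,0,0],[0,0,2],0],
    [[0,0,0],[0,0,0],0],
    [[0,0,0],[0,0,0],0.5],
  ],
  grip_force=40,
)

```text
t: 3.12
tcp_pos: [0.4522, 0.116, 0.0299]
tool_rot: [0.66, 0.751, 0.001, 0.001]
force: [0.4, -0.3, -0.0]
finger_gap: 0.884
gripper_force: 0.0
```

Request:
play_rows(
  rows=[
    [[0,0,0],[0,0,0],0.7],
    [[0,0,0],[0,0,0],0.8],
    [[0,0,0],[0,0,0],0.9],
    [[0,0,0],[0,0,0],1],
    [[0,0,0],[0,0,0],1],
    [[0,0,0],[0,0,0],1],
    [[0,0,0],[0,0,0],1],
    [[0,0,0],[0,0,0],1],
  ],
)

```text
t: 3.78
tcp_pos: [0.4513, 0.1158, 0.0289]
tool_rot: [0.661, 0.751, -0.0, -0.0]
force: [0.2, -0.1, -0.6]
finger_gap: -0.001
gripper_force: 0.0
```

```bash
python3 -c "
from h import *
plan([.449,.115,.126],97)"
```

```text
t 3.78 tcp [0.4513 0.1158 0.0289] yaw 97.31 turn [-0.01  0.    0.31] then shift [ -0.5  -2.4 -97.1] gap -0.001 F [ 0.17 -0.06 -0.65] T [-0.032  0.049  0.028] grip 0.0
```

The fingers closed fully, so the grasp missed. I'll look again.

Run:
```python
from h import *
q,_=shot("scene","scene2")
b=cv2.imread("pics/scene2.png")[140:260,240:400]
cv2.imwrite("pics/c2.png",cv2.resize(b,None,fx=4.8,fy=4.8,interpolation=cv2.INTER_CUBIC))
```

```text
(no output)
```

View pics/c2.png

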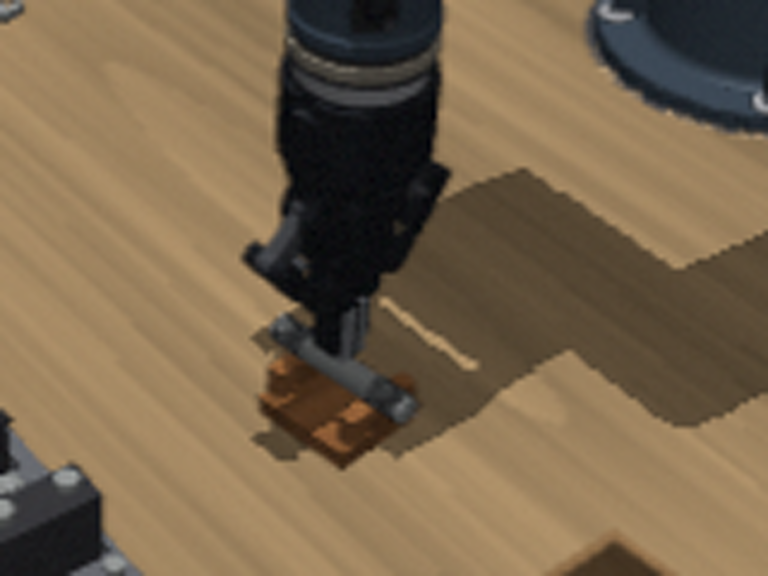

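The stud is still in the rest, from (285,328) to (402,400) in the crop. The shut fingertips near (350,355) look as if they are behind it. Depth will settle it.

Run:
```python
from h import *
d=np.load("pics/scene.npz")["d"]
def P(u,v):
    U,V=int(round(240+u/4.8-.4)),int(round(140+v/4.8-.4)); return (u,v),atd("scene",U,V,d[V,U]).round(4)
for u,v in [(287,328),(310,345),(335,365),(350,375),(370,385),(400,402),(350,345),(352,335),(352,320),(362,325),(345,350),(330,330),(335,430),(290,400),(340,465)]: print(*P(u,v))
```

```text
(287, 328) [0.4567 0.0812 0.037 ]
(310, 345) [0.4573 0.1014 0.0417]
(335, 365) [0.4559 0.1195 0.0375]
(350, 375) [0.4537 0.132  0.039 ]
(370, 385) [0.4527 0.1455 0.0419]
(400, 402) [0.4473 0.1613 0.041 ]
(350, 345) [0.4531 0.1293 0.0595]
(352, 335) [0.4539 0.1297 0.0666]
(352, 320) [0.4536 0.1285 0.0752]
(362, 325) [0.4464 0.128  0.068 ]
(345, 350) [0.4573 0.1274 0.0538]
(330, 330) [0.4652 0.124  0.0715]
(335, 430) [0.4662 0.1342 0.0105]
(290, 400) [0.4715 0.1054 0.0118]
(340, 465) [0.4761 0.1505 0.005 ]
```

Depth puts the shut tips above the stud, at about z 0.05, although the TCP reads 0.029. I'll raise the arm with the fingers shut and measure the tip height.

Request:
play_rows(
  rows=[
    [[0,0,0],[0,0,-10],1],
    [[0,0,0],[0,0,-20],1],
    [[0,0,0],[0,0,-20],1],
    [[0,0,0],[0,0,-10],1],
    [[0,0,0],[0,0,0],1],
    [[0,0,0],[0,0,0],1],
  ],
)

```text
t: 4.33
tcp_pos: [0.4516, 0.1158, 0.0892]
tool_rot: [0.661, 0.751, 0.0, 0.0]
force: [0.2, 0.7, -1.4]
finger_gap: -0.003
gripper_force: 0.0
```

Run:
```python
from h import *
plan([.449,.115,.026],97)
q,d=shot("scene","scene3")
b=cv2.imread("pics/scene3.png")[120:240,240:400]
cv2.imwrite("pics/c3.png",cv2.resize(b,None,fx=4.8,fy=4.8,interpolation=cv2.INTER_CUBIC))
# cloud near the tool axis
for V in range(150,225):
    pts=[atd("scene",U,V,d[V,U]) for U in range(280,340) if d[V,U]>0]
    pts=[p for p in pts if abs(p[0]-.451)<.03 and abs(p[1]-.116)<.03 and p[2]>.05]
    if pts:
        a=np.array(pts); print(V,len(a),a.min(0).round(3),a.max(0).round(3))
```

```text
t 4.33 tcp [0.4516 0.1158 0.0892] yaw 97.31 turn [0.07 0.01 0.31] then shift [-0.5 -2.7 63.2] gap -0.003 F [ 0.16  0.7  -1.43] T [-0.018 -0.003  0.055] grip 0.0
150 4 [0.477 0.14  0.252] [0.481 0.146 0.254]
151 2 [0.477 0.143 0.25 ] [0.48  0.143 0.251]
152 4 [0.474 0.141 0.248] [0.481 0.146 0.249]
153 4 [0.474 0.14  0.244] [0.48  0.145 0.246]
154 2 [0.478 0.143 0.243] [0.479 0.145 0.244]
155 2 [0.478 0.139 0.238] [0.479 0.143 0.24 ]
156 5 [0.421 0.126 0.206] [0.479 0.144 0.238]
157 12 [0.421 0.123 0.201] [0.479 0.146 0.236]
158 18 [0.433 0.126 0.21 ] [0.478 0.136 0.227]
159 16 [0.433 0.127 0.207] [0.479 0.136 0.223]
160 18 [0.432 0.126 0.204] [0.48  0.136 0.223]
161 16 [0.434 0.126 0.202] [0.477 0.135 0.218]
162 17 [0.432 0.127 0.197] [0.478 0.139 0.215]
163 15 [0.438 0.129 0.198] [0.478 0.139 0.213]
164 15 [0.437 0.127 0.193] [0.48  0.14  0.211]
165 16 [0.433 0.128 0.189] [0.478 0.14  0.208]
166 16 [0.433 0.127 0.186] [0.478 0.14  0.205]
167 15 [0.437 0.129 0.186] [0.479 0.139 0.203]
168 18 [0.421 0.118 0.17 ] [0.48  0.138 0.199]
169 18 [0.421 0.121 0.166] [0.48  0.138 0.198]
170 21
[... 939 characters left out ...]
2 [0.44  0.112 0.114] [0.466 0.131 0.129]
191 11 [0.446 0.114 0.117] [0.467 0.128 0.124]
192 11 [0.447 0.113 0.114] [0.466 0.13  0.124]
193 10 [0.448 0.11  0.105] [0.466 0.129 0.12 ]
194 7 [0.45  0.123 0.11 ] [0.464 0.13  0.114]
195 5 [0.453 0.122 0.108] [0.46  0.128 0.11 ]
196 1 [0.457 0.126 0.107] [0.457 0.126 0.107]Traceback (most recent call last):
  File "<stdin>", line 8, in <module>
  File "h.py", line 17, in atd
    o,r=ray(name,u,v); return o+r*d
        ~~~^^^^^^^^^^
  File "h.py", line 10, in ray
    c,Rm,f=cam(name)
           ~~~^^^^^^
  File "h.py", line 5, in cam
    c=get_calibration(name); a=np.array(c["attitude"],float)
ValueError: time passes only in moves, steps and waits
```

View pics/c3.png

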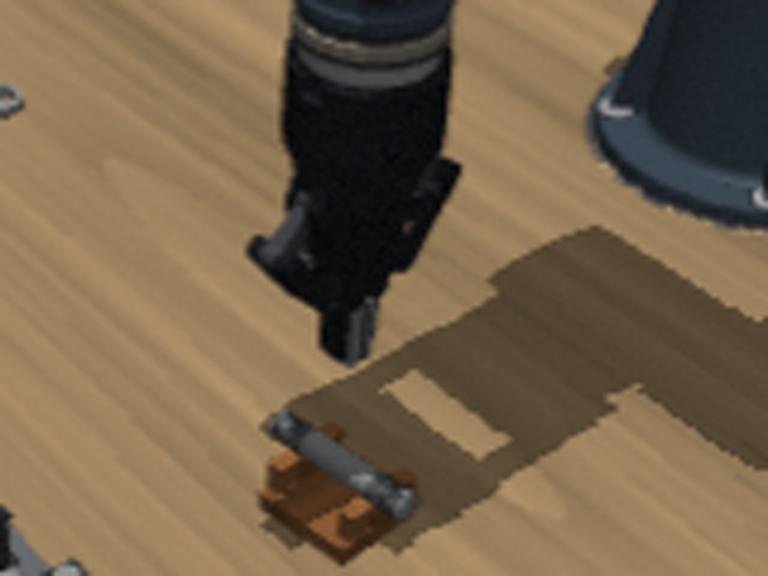

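The shut tips bottom out at about z 0.106 while the TCP reads 0.089. So they stand 17 mm above the TCP, not 8 mm below it, a height offset of 25 mm. I'll allow for it and go 25 mm lower.

Request:
play_rows(
  rows=[
    [[0,0,0],[0,-2,0],0],
    [[0,0,0],[0,0,0],0],
    [[0,0,0],[0,0,0],0],
    [[0,0,0],[0,0,0],0],
    [[0,0,0],[0,0,10],0],
    [[0,0,0],[0,0,20],0],
    [[0,0,0],[0,0,20],0],
    [[0,0,0],[0,0,15],0],
    [[0,0,0],[0,0,10],0],
    [[0,0,0],[0,0,6],0],
    [[0,0,0],[0,0,4],0],
    [[0,0,0],[0,0,0],0],
  ],
)

```text
t: 5.38
tcp_pos: [0.4492, 0.1155, 0.0034]
tool_rot: [0.661, 0.751, -0.0, -0.0]
force: [0.5, 0.9, 1.1]
finger_gap: 0.998
gripper_force: 0.0
```

Request:
play_rows(
  rows=[
    [[0,0,0],[0,0,0],0.6],
    [[0,0,0],[0,0,0],0.7],
    [[0,0,0],[0,0,0],0.8],
    [[0,0,0],[0,0,0],0.9],
    [[0,0,0],[0,0,0],1],
    [[0,0,0],[0,0,0],1],
    [[0,0,0],[0,0,0],1],
    [[0,0,0],[0,0,0],1],
  ],
)

```text
t: 6.05
tcp_pos: [0.4495, 0.1156, 0.0043]
tool_rot: [0.661, 0.751, 0.0, 0.0]
force: [0.1, -0.1, 4.1]
finger_gap: 0.166
gripper_force: 39.0
```

Request:
play_rows(
  rows=[
    [[0,0,0],[0,0,-5],1],
    [[0,0,0],[0,0,-15],1],
    [[0,0,0],[0,0,-20],1],
    [[0,0,0],[0,0,-20],1],
    [[0,0,0],[0,0,-20],1],
    [[0,0,0],[0,0,-10],1],
    [[0,0,4.2],[0,0,0],1],
    [[0,0,4.2],[0,0,0],1],
    [[0,0,0],[0,0,0],1],
    [[0,0,0],[0,0,0],1],
  ],
)

```text
t: 6.88
tcp_pos: [0.449, 0.1156, 0.0939]
tool_rot: [0.713, 0.701, -0.0, -0.0]
force: [-0.2, 0.1, -1.1]
finger_gap: 0.165
gripper_force: 39.1
```

```bash
python3 -c "
from h import *
plan([.6453,.044,.094],88.9)"
```

```text
t 6.88 tcp [0.449  0.1156 0.0939] yaw 89.01 turn [-0.03  0.    0.11] then shift [-6.780e+01  1.976e+02 -1.000e-01] gap 0.165 F [-0.2   0.14 -1.14] T [ 0.014  0.003 -0.017] grip 39.14108633995056
```

Holding (force z is about −1.1 N, which fits the stud's weight). Moving over the cradle.

Request:
play_rows(
  rows=[
    [[0,0,0],[-4,12,0],1],
    [[0,0,0],[-10,29,0],1],
    [[0,0,0],[-10,30,0],1],
    [[0,0,0],[-10,30,0],1],
    [[0,0,0],[-10,30,0],1],
    [[0,0,0],[-10,30,0],1],
    [[0,0,0],[-9,25,0],1],
    [[0,0,0],[-5,12,0],1],
    [[0,0,0],[0,0,0],1],
    [[0,0,0],[0,0,0],1],
  ],
)

```text
t: 7.72
tcp_pos: [0.6452, 0.0436, 0.0928]
tool_rot: [0.714, 0.7, -0.001, -0.001]
force: [-0.1, 0.2, -1.5]
finger_gap: 0.169
gripper_force: 39.3
```

Run:
```python
from h import *
plan([.6453,.044,.020],88.9)
q,d=shot("scene","scene4"); p,dt=shot("top","top4")
b=cv2.imread("pics/scene4.png")[160:285,170:310]; 
cv2.imwrite("pics/c4.png",cv2.resize(b,None,fx=4.8,fy=4.8,interpolation=cv2.INTER_CUBIC))
```

```text
t 7.72 tcp [0.6452 0.0436 0.0928] yaw 88.93 turn [-0.15 -0.02  0.03] then shift [ 0.4  0.1 72.8] gap 0.169 F [-0.14  0.18 -1.48] T [ 0.082  0.027 -0.047] grip 39.284727573394775
```

View pics/c4.png

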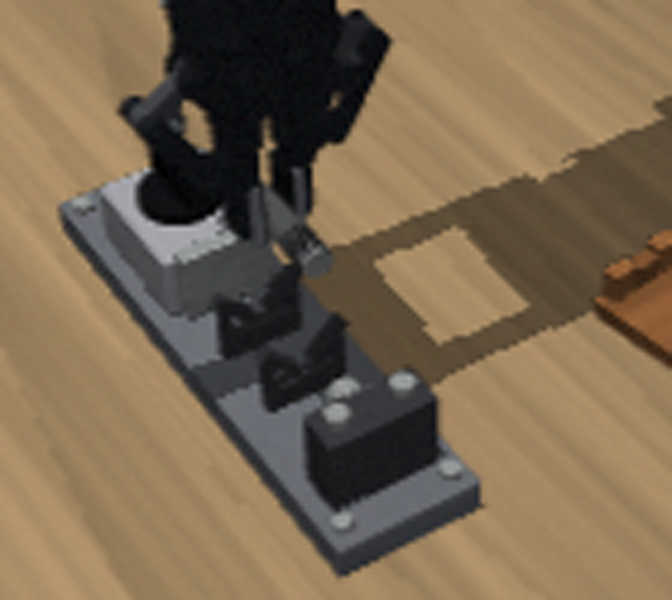

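The stud is held. Its +x end shows at (315,258), and the V tips are near (293,268) and (340,322). I'll check them against each other in one camera.

Run:
```python
from h import *
d=np.load("pics/scene.npz")["d"]
s=lambda u,v,z: atz("scene",170+(u+.5)/4.8-.5,160+(v+.5)/4.8-.5,z)
o=np.array([.6453,.0418]);a=np.radians(88.9);D=np.array([np.cos(a),np.sin(a)]);N=np.array([-D[1],D[0]])
F=lambda p:(((p[:2]-o)@D*1e3).round(1),((p[:2]-o)@N*1e3).round(1))
print("end disc centre",F(s(316,260,.123)))
print("V1 near tips",F(s(343,320,.06)),"V2",F(s(296,268,.06)), "V1 other", F(s(266,350,.06)),F(s(220,299,.06)))
print("stop top corners",F(s(436,390,.064)),F(s(308,424,.064)))
print("bed corners",F(s(340,553,.02)),F(s(480,483,.02)),F(s(60,205,.02)))
for u,v in[(316,260),(343,330),(330,350)]:
    U,V=int(170+u/4.8),int(160+v/4.8);p=atd("scene",U,V,d[V,U]);print(F(p),p[2].round(4))
```

```text
end disc centre (np.float64(48.9), np.float64(-1.1))
V1 near tips (np.float64(31.5), np.float64(21.1)) V2 (np.float64(-14.1), np.float64(21.6)) V1 other (np.float64(28.4), np.float64(-20.3)) (np.float64(-15.7), np.float64(-21.0))
stop top corners (np.float64(100.2), np.float64(29.9)) (np.float64(85.2), np.float64(-30.6))
bed corners (np.float64(125.3), np.float64(-40.2)) (np.float64(126.3), np.float64(36.8)) (np.float64(-172.0), np.float64(-37.7))
(np.float64(49.8), np.float64(-2.8)) 0.1238
(np.float64(31.5), np.float64(20.7)) 0.0547
(np.float64(28.8), np.float64(13.6)) 0.0434
```

Request:
play_rows(
  rows=[
    [[0,0,0],[2,0,10],1],
    [[0,0,0],[0,0,18],1],
    [[0,0,0],[0,0,18],1],
    [[0,0,0],[0,0,10],1],
    [[0,0,0],[0,0,6],1],
    [[0,0,0],[0,0,3],1],
    [[0,0,0],[0,0,0],1],
    [[0,0,0],[0,0,0],1],
  ],
)

```text
t: 8.48
tcp_pos: [0.6465, 0.0459, 0.0294]
tool_rot: [0.714, 0.7, 0.0, 0.0]
force: [0.0, -0.2, -0.8]
finger_gap: 0.168
gripper_force: 39.3
```

Request:
play_rows(
  rows=[
    [[0,0,0],[0,0,2],1],
    [[0,0,0],[0,0,2],1],
    [[0,0,0],[0,0,1],1],
    [[0,0,0],[0,0,0],1],
    [[0,0,0],[0,0,0],1],
  ],
)

```text
t: 8.9
tcp_pos: [0.6461, 0.0458, 0.024]
tool_rot: [0.714, 0.7, 0.0, 0.0]
force: [-0.2, -0.3, -1.6]
finger_gap: 0.168
gripper_force: 39.3
```

Request:
play_rows(
  rows=[
    [[0,0,0],[0,0,1],1],
    [[0,0,0],[0,0,1],1],
    [[0,0,0],[0,0,0.5],1],
    [[0,0,0],[0,0,0],1],
  ],
)

```text
t: 9.23
tcp_pos: [0.6459, 0.0458, 0.0223]
tool_rot: [0.714, 0.7, -0.0, -0.0]
force: [-3.2, -0.1, 3.7]
finger_gap: 0.168
gripper_force: 39.9
```

Light flank contact. Releasing now: the stud settles about 1 mm into the V.

Request:
play_rows(
  rows=[
    [[0,0,0],[0,0,0],0.8],
    [[0,0,0],[0,0,0],0.75],
    [[0,0,0],[0,0,0],0.65],
    [[0,0,0],[0,0,0],0.5],
    [[0,0,0],[0,0,0],0.4],
    [[0,0,0],[0,0,0],0.4],
    [[0,0,0],[0,0,-10],0.4],
    [[0,0,0],[0,0,-20],0.4],
    [[0,0,0],[0,0,-25],0.4],
    [[0,0,0],[0,0,-25],0.4],
    [[0,0,0],[0,0,-15],0.4],
    [[0,0,0],[0,0,0],0.4],
  ],
)

```text
t: 10.23
tcp_pos: [0.6492, 0.0456, 0.1213]
tool_rot: [0.714, 0.7, 0.003, 0.003]
force: [-0.3, 0.9, 0.5]
finger_gap: 0.598
gripper_force: 0.0
```

Run:
```python
from h import *
shot("scene","scene5"); p,dt=shot("top","top5")
a=np.radians(88.9); k=np.array([.646,.0445])-.103*np.array([np.cos(a),np.sin(a)]);print(k)
plan([k[0],k[1],.118],88.9)
a=cv2.imread("pics/top5.png")[140:210,185:325]; b=cv2.imread("pics/scene5.png")[170:275,170:310]
cv2.imwrite("pics/c5.png",cv2.resize(np.vstack([a,b]),None,fx=3.4,fy=3.4,interpolation=cv2.INTER_CUBIC))
```

```text
[ 0.64402266 -0.05848102]
t 10.33 tcp [0.6464 0.0458 0.1173] yaw 88.91 turn [0.09 0.01 0.01] then shift [-104.3   -0.3   -0.7] gap 0.601 F [ 0.71  0.6  -1.29] T [-0.008 -0.017  0.021] grip 0.0
```

View pics/c5.png

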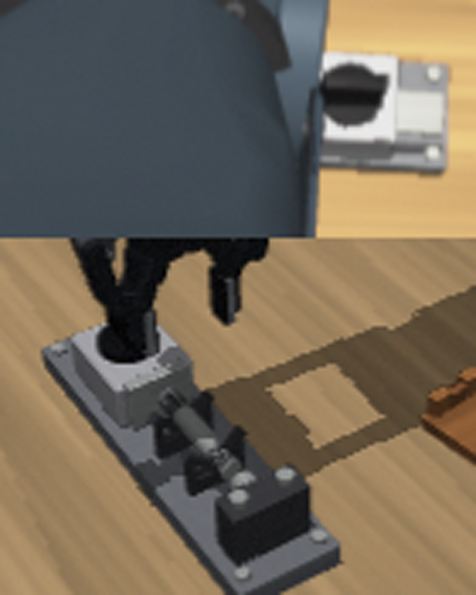

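The stud lies in both Vs, clear of the jaw and the stop. Next the knob: go above it, descend and grip.

Request:
play_rows(
  rows=[
    [[0,0,0],[-15,0,0],0.4],
    [[0,0,0],[-30,0,0],0.4],
    [[0,0,0],[-30,0,0],0.4],
    [[0,0,0],[-20,-1,0],0.4],
    [[0,0,0],[-10,0,0],0.4],
    [[0,0,0],[0,0,0],0.4],
    [[0,0,0],[0,0,15],0.4],
    [[0,0,0],[0,0,20],0.4],
    [[0,0,0],[0,0,17],0.4],
    [[0,0,0],[0,0,8],0.4],
    [[0,0,0],[0,0,4],0.4],
    [[0,0,0],[0,0,0],0.4],
  ],
)

```text
t: 11.33
tcp_pos: [0.6423, -0.0583, 0.0512]
tool_rot: [0.714, 0.701, -0.001, -0.001]
force: [-0.7, 0.4, -0.3]
finger_gap: 0.595
gripper_force: 0.0
```

Request:
play_rows(
  rows=[
    [[0,0,0],[0,0,0],0.6],
    [[0,0,0],[0,0,0],0.7],
    [[0,0,0],[0,0,0],0.75],
    [[0,0,0],[0,0,0],0.8],
    [[0,0,0],[0,0,0],0.85],
    [[0,0,0],[0,0,0],0.9],
    [[0,0,0],[0,0,0],1],
    [[0,0,0],[0,0,0],1],
  ],
  grip_force=40,
)

```text
t: 12.0
tcp_pos: [0.6422, -0.0591, 0.0532]
tool_rot: [0.714, 0.7, -0.0, -0.001]
force: [-4.6, 0.7, 5.3]
finger_gap: 0.143
gripper_force: 41.2
```

```bash
python3 -c "
from h import *
plan([.6433,-.0595,.053],88.9)"
```

```text
t 12.0 tcp [ 0.6422 -0.0591  0.0532] yaw 88.86 turn [-0.09 -0.02 -0.04] then shift [-0.4  1.1  0.2] gap 0.143 F [-4.6   0.69  5.27] T [-0.056  0.625 -0.241] grip 41.23591661453247
```

Request:
play_rows(
  rows=[
    [[0,0,0],[0,-0.5,-1],1],
    [[0,0,0],[0,-0.5,-1],1],
    [[0,0,0],[0,0,0],1],
    [[0,0,0],[0,0,0],1],
  ],
  grip_force=80,
)

```text
t: 12.33
tcp_pos: [0.6421, -0.0592, 0.0535]
tool_rot: [0.714, 0.7, 0.0, -0.0]
force: [1.4, -0.2, -8.0]
finger_gap: 0.138
gripper_force: 78.4
```

```bash
cat > k.py <<'E'
from h import *
s=sense(); x=R.from_quat(s["tool_rot"]).as_matrix()
y=np.degrees(np.arctan2(x[1,0],x[0,0])); th=88.9-y
print("t",round(s["t"],2),"theta",round(th,2),"tcp",(s["tcp_pos"]*1e3).round(2),"F",s["force"].round(2),"T",s["ft_torque"].round(3),"gap",round(s["finger_gap"],3),"yexpect",round(-59.1+12*np.radians(th),2),"q6",s["q"][5].round(2))
E
python3 k.py
```

```text
t 12.33 theta 0.03 tcp [642.1  -59.16  53.48] F [ 1.38 -0.17 -8.01] T [-0.087 -0.227 -0.334] gap 0.138 yexpect -59.09 q6 -0.25
```

Request:
play_rows(
  rows=[
    [[0,0,4],[0.84,-0.06,0.7],1],
    [[0,0,4],[0.83,-0.12,0],1],
    [[0,0,4],[0.82,-0.17,0],1],
    [[0,0,4],[0.81,-0.23,0],1],
    [[0,0,4],[0.79,-0.29,0],1],
    [[0,0,0],[0,0,0],1],
  ],
)

```text
t: 12.83
tcp_pos: [0.6422, -0.055, 0.0535]
tool_rot: [0.825, 0.566, -0.0, 0.0]
force: [1.8, -1.1, -5.9]
finger_gap: 0.134
gripper_force: 78.6
```

```bash
python3 k.py
```

```text
t 12.83 theta 19.98 tcp [642.18 -55.    53.46] F [ 1.81 -1.08 -5.88] T [-0.139 -0.124 -0.133] gap 0.134 yexpect -54.91 q6 0.11
```

Request:
play_rows(
  rows=[
    [[0,0,4],[0.77,-0.34,0.3],1],
    [[0,0,4],[0.74,-0.39,0],1],
    [[0,0,4],[0.71,-0.44,0],1],
    [[0,0,4],[0.68,-0.49,0],1],
    [[0,0,4],[0.64,-0.54,0],1],
  ],
)

```text
t: 13.25
tcp_pos: [0.6423, -0.0509, 0.0535]
tool_rot: [0.91, 0.414, 0.0, 0.001]
force: [1.3, 0.3, -3.6]
finger_gap: 0.139
gripper_force: 78.6
```

```bash
python3 k.py
```

```text
t 13.25 theta 39.97 tcp [642.26 -50.86  53.45] F [ 1.32  0.31 -3.64] T [ 0.017 -0.218  0.312] gap 0.139 yexpect -50.73 q6 0.47
```

Request:
play_rows(
  rows=[
    [[0,0,0],[0,0,0],1],
  ],
)

```text
t: 13.33
tcp_pos: [0.6423, -0.0508, 0.0534]
tool_rot: [0.91, 0.414, 0.0, 0.0]
force: [1.5, -0.2, -4.4]
finger_gap: 0.137
gripper_force: 78.7
```

Run:
```python
exec(open("k.py").read())
p,d=shot("scene","scene6"); shot("top","top6")
b=cv2.imread("pics/scene6.png")[170:275,170:310]
cv2.imwrite("pics/c6.png",cv2.resize(b,None,fx=5,fy=5,interpolation=cv2.INTER_CUBIC))
```

```text
t 13.33 theta 39.93 tcp [642.26 -50.81  53.45] F [ 1.54 -0.2  -4.35] T [-0.107 -0.175 -0.144] gap 0.137 yexpect -50.74 q6 0.46
```

View pics/c6.png

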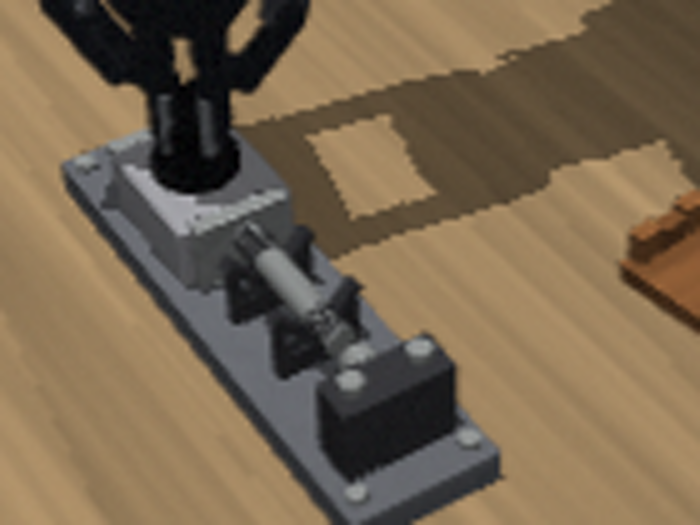

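The picture shows the jaw close to the stud's end and the stud well seated. While turning, the knob torque reads about +0.31, as expected. I'll go on at a steady slow turn, reading the torque mid-motion.

Request:
play_rows(
  rows=[
    [[0,0,2],[0.31,-0.28,0.2],1],
    [[0,0,2],[0.3,-0.29,0.2],1],
    [[0,0,2],[0.29,-0.3,0],1],
    [[0,0,2],[0.28,-0.31,0],1],
    [[0,0,2],[0.27,-0.32,0],1],
  ],
)

```text
t: 13.85
tcp_pos: [0.6423, -0.0488, 0.0535]
tool_rot: [0.943, 0.334, 0.001, 0.0]
force: [1.2, -0.7, -2.9]
finger_gap: 0.134
gripper_force: 78.9
```

```bash
python3 k.py
```

```text
t 13.85 theta 49.87 tcp [642.32 -48.82  53.46] F [ 1.23 -0.68 -2.88] T [ 0.033 -0.214  0.333] gap 0.134 yexpect -48.65 q6 0.64
```

Request:
play_rows(
  rows=[
    [[0,0,2],[0.26,-0.33,0],1],
    [[0,0,2],[0.25,-0.34,0],1],
    [[0,0,2],[0.23,-0.35,0],1],
  ],
)

```text
t: 14.1
tcp_pos: [0.6423, -0.0476, 0.0534]
tool_rot: [0.959, 0.284, 0.001, 0.0]
force: [1.5, 0.3, -3.4]
finger_gap: 0.133
gripper_force: 78.8
```

```bash
python3 k.py
```

```text
t 14.1 theta 55.87 tcp [642.35 -47.55  53.43] F [ 1.49  0.32 -3.39] T [ 0.019 -0.243  0.317] gap 0.133 yexpect -47.4 q6 0.75
```

Request:
play_rows(
  rows=[
    [[0,0,2],[0.22,-0.36,0],1],
    [[0,0,2],[0.21,-0.36,0],1],
  ],
)

```text
t: 14.27
tcp_pos: [0.6424, -0.0467, 0.0534]
tool_rot: [0.968, 0.251, 0.001, 0.0]
force: [2.7, -0.2, -2.7]
finger_gap: 0.134
gripper_force: 78.8
```

```bash
python3 k.py
```

```text
t 14.27 theta 59.87 tcp [642.38 -46.69  53.43] F [ 2.66 -0.18 -2.68] T [ 0.053 -0.314  0.338] gap 0.134 yexpect -46.56 q6 0.82
```

Request:
play_rows(
  rows=[
    [[0,0,2],[0.2,-0.37,0],1],
    [[0,0,2],[0.18,-0.38,0],1],
  ],
)

```text
t: 14.43
tcp_pos: [0.6424, -0.0458, 0.0534]
tool_rot: [0.976, 0.217, 0.001, 0.0]
force: [1.7, -0.0, -3.1]
finger_gap: 0.135
gripper_force: 78.8
```

```bash
python3 k.py
```

```text
t 14.43 theta 63.87 tcp [642.4  -45.84  53.45] F [ 1.67 -0.02 -3.12] T [ 0.051 -0.242  0.296] gap 0.135 yexpect -45.72 q6 0.89
```

Request:
play_rows(
  rows=[
    [[0,0,2],[0.17,-0.38,0],1],
    [[0,0,2],[0.16,-0.39,0],1],
  ],
)

```text
t: 14.6
tcp_pos: [0.6424, -0.045, 0.0534]
tool_rot: [0.983, 0.183, 0.001, 0.0]
force: [1.4, -0.8, -3.1]
finger_gap: 0.136
gripper_force: 78.8
```

```bash
python3 k.py
```

```text
t 14.6 theta 67.87 tcp [642.39 -45.    53.42] F [ 1.45 -0.84 -3.14] T [ 0.013 -0.297  0.359] gap 0.136 yexpect -44.89 q6 0.96
```

Request:
play_rows(
  rows=[
    [[0,0,2],[0.14,-0.39,0],1],
    [[0,0,2],[0.13,-0.4,0],1],
  ],
)

```text
t: 14.77
tcp_pos: [0.6424, -0.0442, 0.0534]
tool_rot: [0.989, 0.148, 0.001, 0.0]
force: [1.8, -0.1, -4.0]
finger_gap: 0.136
gripper_force: 78.8
```

```bash
python3 k.py
```

```text
t 14.77 theta 71.87 tcp [642.43 -44.16  53.44] F [ 1.84 -0.12 -4.  ] T [ 0.024 -0.269  0.356] gap 0.136 yexpect -44.05 q6 1.03
```

Request:
play_rows(
  rows=[
    [[0,0,2],[0.12,-0.4,0],1],
    [[0,0,2],[0.1,-0.41,0],1],
  ],
)

```text
t: 14.93
tcp_pos: [0.6424, -0.0433, 0.0534]
tool_rot: [0.994, 0.113, 0.001, 0.0]
force: [2.4, 0.8, -2.8]
finger_gap: 0.136
gripper_force: 78.8
```

```bash
python3 k.py
```

```text
t 14.93 theta 75.87 tcp [642.45 -43.3   53.42] F [ 2.37  0.84 -2.76] T [ 0.085 -0.317  0.359] gap 0.136 yexpect -43.21 q6 1.1
```

Request:
play_rows(
  rows=[
    [[0,0,2],[0.09,-0.41,0],1],
  ],
)

```text
t: 15.02
tcp_pos: [0.6425, -0.0429, 0.0534]
tool_rot: [0.995, 0.096, 0.001, 0.0]
force: [1.4, -0.0, -4.3]
finger_gap: 0.134
gripper_force: 78.8
```

```bash
python3 k.py
```

```text
t 15.02 theta 77.87 tcp [642.45 -42.92  53.43] F [ 1.39 -0.02 -4.26] T [ 0.05  -0.294  0.3  ] gap 0.134 yexpect -42.79 q6 1.14
```

Request:
play_rows(
  rows=[
    [[0,0,2],[0.07,-0.41,0],1],
  ],
)

```text
t: 15.1
tcp_pos: [0.6425, -0.0425, 0.0534]
tool_rot: [0.997, 0.079, 0.001, 0.0]
force: [1.5, 0.7, -3.6]
finger_gap: 0.133
gripper_force: 78.8
```

```bash
python3 k.py
```

```text
t 15.1 theta 79.87 tcp [642.47 -42.49  53.43] F [ 1.5   0.68 -3.56] T [ 0.032 -0.321  0.344] gap 0.133 yexpect -42.37 q6 1.17
```

Request:
play_rows(
  rows=[
    [[0,0,2],[0.06,-0.42,0],1],
  ],
)

```text
t: 15.18
tcp_pos: [0.6425, -0.0421, 0.0534]
tool_rot: [0.998, 0.061, 0.001, 0.0]
force: [2.9, -0.6, -3.4]
finger_gap: 0.135
gripper_force: 78.8
```

```bash
python3 k.py
```

```text
t 15.18 theta 81.87 tcp [642.48 -42.05  53.44] F [ 2.91 -0.65 -3.44] T [ 0.062 -0.348  0.332] gap 0.135 yexpect -41.95 q6 1.21
```

Request:
play_rows(
  rows=[
    [[0,0,2],[0.04,-0.42,0],1],
  ],
)

```text
t: 15.27
tcp_pos: [0.6425, -0.0416, 0.0534]
tool_rot: [0.999, 0.044, 0.001, 0.0]
force: [2.9, -0.2, -4.2]
finger_gap: 0.134
gripper_force: 78.8
```

```bash
python3 k.py
```

```text
t 15.27 theta 83.87 tcp [642.49 -41.63  53.41] F [ 2.92 -0.23 -4.18] T [ 0.101 -0.258  0.363] gap 0.134 yexpect -41.53 q6 1.25
```

Request:
play_rows(
  rows=[
    [[0,0,2],[0.03,-0.42,0],1],
  ],
)

```text
t: 15.35
tcp_pos: [0.6425, -0.0412, 0.0534]
tool_rot: [1.0, 0.026, 0.001, 0.0]
force: [2.5, 0.6, -3.5]
finger_gap: 0.134
gripper_force: 78.8
```

```bash
python3 k.py
```

```text
t 15.35 theta 85.87 tcp [642.5  -41.21  53.43] F [ 2.48  0.61 -3.51] T [ 0.082 -0.336  0.34 ] gap 0.134 yexpect -41.12 q6 1.28
```

Request:
play_rows(
  rows=[
    [[0,0,2],[0.01,-0.42,0],1],
  ],
)

```text
t: 15.43
tcp_pos: [0.6425, -0.0408, 0.0535]
tool_rot: [1.0, 0.009, 0.001, 0.0]
force: [1.5, 0.2, -3.4]
finger_gap: 0.132
gripper_force: 78.8
```

```bash
python3 k.py
```

```text
t 15.43 theta 87.87 tcp [642.53 -40.78  53.46] F [ 1.53  0.23 -3.41] T [ 0.107 -0.314  0.322] gap 0.132 yexpect -40.7 q6 1.32
```

Request:
play_rows(
  rows=[
    [[0,0,2],[0,-0.42,0],1],
  ],
)

```text
t: 15.52
tcp_pos: [0.6425, -0.0404, 0.0534]
tool_rot: [1.0, -0.008, 0.001, 0.0]
force: [2.5, -0.5, -3.9]
finger_gap: 0.139
gripper_force: 78.7
```

```bash
python3 k.py
```

```text
t 15.52 theta 89.87 tcp [642.54 -40.37  53.44] F [ 2.51 -0.51 -3.86] T [ 0.072 -0.285  0.334] gap 0.139 yexpect -40.28 q6 1.35
```

Request:
play_rows(
  rows=[
    [[0,0,2],[-0.01,-0.42,0],1],
  ],
)

```text
t: 15.6
tcp_pos: [0.6425, -0.04, 0.0534]
tool_rot: [1.0, -0.026, 0.001, 0.0]
force: [2.8, -0.0, -4.1]
finger_gap: 0.136
gripper_force: 78.7
```

```bash
python3 k.py
```

```text
t 15.6 theta 91.87 tcp [642.54 -39.96  53.43] F [ 2.79 -0.03 -4.06] T [ 0.033 -0.322  0.331] gap 0.136 yexpect -39.86 q6 1.39
```

Request:
play_rows(
  rows=[
    [[0,0,2],[-0.03,-0.42,0],1],
  ],
)

```text
t: 15.68
tcp_pos: [0.6426, -0.0395, 0.0534]
tool_rot: [0.999, -0.043, 0.001, 0.0]
force: [2.4, -0.5, -3.3]
finger_gap: 0.132
gripper_force: 78.7
```

```bash
python3 k.py
```

```text
t 15.68 theta 93.87 tcp [642.56 -39.54  53.43] F [ 2.4  -0.53 -3.26] T [ 0.028 -0.291  0.334] gap 0.132 yexpect -39.44 q6 1.42
```

Request:
play_rows(
  rows=[
    [[0,0,2],[-0.04,-0.42,0],1],
  ],
)

```text
t: 15.77
tcp_pos: [0.6426, -0.0391, 0.0534]
tool_rot: [0.998, -0.061, 0.001, 0.0]
force: [2.6, -0.5, -3.8]
finger_gap: 0.133
gripper_force: 78.7
```

```bash
python3 k.py
```

```text
t 15.77 theta 95.87 tcp [642.58 -39.12  53.45] F [ 2.56 -0.5  -3.81] T [ 0.02  -0.349  0.312] gap 0.133 yexpect -39.02 q6 1.46
```

Request:
play_rows(
  rows=[
    [[0,0,2],[-0.06,-0.42,0],1],
  ],
)

```text
t: 15.85
tcp_pos: [0.6426, -0.0387, 0.0535]
tool_rot: [0.997, -0.078, 0.001, 0.0]
force: [2.6, 0.6, -3.7]
finger_gap: 0.135
gripper_force: 78.7
```

```bash
python3 k.py
```

```text
t 15.85 theta 97.87 tcp [642.59 -38.7   53.45] F [ 2.63  0.57 -3.71] T [ 0.005 -0.36   0.272] gap 0.135 yexpect -38.6 q6 1.49
```

Request:
play_rows(
  rows=[
    [[0,0,2],[-0.07,-0.41,0],1],
  ],
)

```text
t: 15.93
tcp_pos: [0.6426, -0.0383, 0.0534]
tool_rot: [0.995, -0.096, 0.001, 0.0]
force: [2.5, 0.3, -3.3]
finger_gap: 0.137
gripper_force: 78.7
```

```bash
python3 k.py
```

```text
t 15.93 theta 99.87 tcp [642.61 -38.28  53.43] F [ 2.46  0.28 -3.29] T [ 0.027 -0.357  0.285] gap 0.137 yexpect -38.18 q6 1.53
```

Request:
play_rows(
  rows=[
    [[0,0,2],[-0.09,-0.41,0],1],
  ],
)

```text
t: 16.02
tcp_pos: [0.6426, -0.0379, 0.0534]
tool_rot: [0.994, -0.113, 0.001, 0.0]
force: [2.7, -0.9, -3.3]
finger_gap: 0.135
gripper_force: 78.7
```

```bash
python3 k.py
```

```text
t 16.02 theta 101.87 tcp [642.61 -37.86  53.45] F [ 2.66 -0.95 -3.26] T [ 0.042 -0.42   0.362] gap 0.135 yexpect -37.76 q6 1.56
```

Request:
play_rows(
  rows=[
    [[0,0,2],[-0.1,-0.41,0],1],
  ],
)

```text
t: 16.1
tcp_pos: [0.6426, -0.0374, 0.0534]
tool_rot: [0.991, -0.13, 0.001, 0.0]
force: [2.0, -0.5, -3.4]
finger_gap: 0.133
gripper_force: 78.7
```

```bash
python3 k.py
```

```text
t 16.1 theta 103.87 tcp [642.63 -37.44  53.45] F [ 1.99 -0.49 -3.4 ] T [ 0.035 -0.345  0.367] gap 0.133 yexpect -37.35 q6 1.6
```

Request:
play_rows(
  rows=[
    [[0,0,2],[-0.12,-0.4,0],1],
  ],
)

```text
t: 16.18
tcp_pos: [0.6426, -0.037, 0.0534]
tool_rot: [0.989, -0.148, 0.001, 0.0]
force: [2.7, -0.8, -3.3]
finger_gap: 0.134
gripper_force: 78.8
```

```bash
python3 k.py
```

```text
t 16.18 theta 105.86 tcp [642.63 -37.    53.44] F [ 2.72 -0.79 -3.25] T [ 0.061 -0.377  0.379] gap 0.134 yexpect -36.93 q6 1.64
```

Request:
play_rows(
  rows=[
    [[0,0,2],[-0.13,-0.4,0],1],
  ],
)

```text
t: 16.27
tcp_pos: [0.6427, -0.0366, 0.0534]
tool_rot: [0.986, -0.165, 0.001, 0.0]
force: [3.5, -0.7, -3.6]
finger_gap: 0.139
gripper_force: 78.8
```

```bash
python3 k.py
```

```text
t 16.27 theta 107.86 tcp [642.65 -36.61  53.44] F [ 3.49 -0.71 -3.64] T [ 0.129 -0.354  0.413] gap 0.139 yexpect -36.51 q6 1.67
```

The torque is now rising, with contact at about 100–102°. Two more degrees at a time.

Request:
play_rows(
  rows=[
    [[0,0,2],[-0.14,-0.39,0],1],
  ],
)

```text
t: 16.35
tcp_pos: [0.6427, -0.0362, 0.0535]
tool_rot: [0.983, -0.182, 0.001, 0.0]
force: [2.8, 0.1, -4.3]
finger_gap: 0.137
gripper_force: 78.8
```

```bash
python3 k.py
```

```text
t 16.35 theta 109.86 tcp [642.67 -36.2   53.45] F [ 2.75  0.07 -4.3 ] T [ 0.053 -0.389  0.373] gap 0.137 yexpect -36.09 q6 1.71
```

Request:
play_rows(
  rows=[
    [[0,0,1],[-0.08,-0.19,0],1],
  ],
)

```text
t: 16.43
tcp_pos: [0.6427, -0.036, 0.0534]
tool_rot: [0.982, -0.191, 0.001, 0.0]
force: [3.3, -0.4, -4.1]
finger_gap: 0.134
gripper_force: 78.8
```

```bash
python3 k.py
python3 - <<'E'
import numpy as np
E
```

```text
t 16.43 theta 110.87 tcp [642.66 -35.99  53.44] F [ 3.27 -0.45 -4.08] T [ 0.022 -0.505  0.443] gap 0.134 yexpect -35.88 q6 1.72
```

A fit against the 0.333 baseline puts contact at 100–101°, which agrees with the plunger tip measured at about 58 mm. The clamping is now about 8.5 N. I'll add half a degree, let it settle, then release and lift clear.

Request:
play_rows(
  rows=[
    [[0,0,0.5],[-0.04,-0.1,0],1],
    [[0,0,0],[0,0,0],1],
    [[0,0,0],[0,0,0],1],
  ],
)

```text
t: 16.68
tcp_pos: [0.6426, -0.0359, 0.0534]
tool_rot: [0.981, -0.195, 0.001, -0.0]
force: [5.1, 0.0, -3.9]
finger_gap: 0.138
gripper_force: 78.8
```

```bash
python3 k.py
```

```text
t 16.68 theta 111.43 tcp [642.63 -35.88  53.42] F [ 5.07  0.04 -3.87] T [ 0.099 -0.739  0.39 ] gap 0.138 yexpect -35.76 q6 1.73
```

Request:
play_rows(
  rows=[
    [[0,0,0],[0,0,0],0.8],
    [[0,0,0],[0,0,0],0.7],
    [[0,0,0],[0,0,0],0.6],
    [[0,0,0],[0,0,0],0.5],
    [[0,0,0],[0,0,0],0.5],
    [[0,0,0],[0,0,0],0.5],
  ],
)

```text
t: 17.18
tcp_pos: [0.6412, -0.0358, 0.0531]
tool_rot: [0.981, -0.196, -0.0, -0.0]
force: [-0.1, 0.5, -0.1]
finger_gap: 0.496
gripper_force: 0.0
```

Request:
play_rows(
  rows=[
    [[0,0,0],[0,0,-5],0.5],
    [[0,0,0],[0,0,-15],0.5],
    [[0,0,0],[0,0,-25],0.5],
    [[0,0,0],[0,0,-30],0.5],
    [[0,0,0],[0,0,-30],0.5],
    [[0,0,0],[0,0,-25],0.5],
    [[0,0,0],[0,0,-10],0.5],
    [[0,0,0],[0,0,0],0.5],
    [[0,0,0],[0,0,0],0.5],
  ],
)

```text
t: 17.93
tcp_pos: [0.641, -0.0357, 0.1928]
tool_rot: [0.981, -0.196, -0.0, 0.0]
force: [0.6, 0.0, -0.5]
finger_gap: 0.5
gripper_force: 0.0
```

```bash
python3 k.py
python3 - <<'E'
from h import *
_c={}; import h
for n in("scene","top"): _c[n]=cam(n)
h.cam=lambda n:_c[n]
p,d=shot("scene","scene7")
o=np.array([.6453,.0418]);a=np.radians(88.9);D=np.array([np.cos(a),np.sin(a)]);N=np.array([-D[1],D[0]])
# points by scene camera near stud top & knob & carriage
P=np.array([atd("scene",u,v,d[v,u]) for v in range(150,280) for u in range(160,320) if d[v,u]>0])
f=np.c_[(P[:,:2]-o)@D,(P[:,:2]-o)@N,P[:,2]]*1e3
st=f[(abs(f[:,1])<6)&(f[:,2]>53)&(f[:,2]<62)&(f[:,0]>-20)&(f[:,0]<80)]
print("stud top",len(st),np.percentile(st[:,0],[1,50,99]).round(1),"z",np.median(st[:,2]).round(1),"y",np.median(st[:,1]).round(1))
c=f[(abs(f[:,1])<30)&(f[:,2]>55)&(f[:,2]<61)&(f[:,0]<-10)]; print("carriage top x",np.percentile(c[:,0],[1,99]).round(1))
k=f[(f[:,2]>85)&(f[:,2]<100)&(f[:,0]<-40)&(f[:,0]>-130)&(abs(f[:,1])<35)]
if len(k): q=k[:,:2]-k[:,:2].mean(0); w,v=np.linalg.eigh(q.T@q); print("bar",len(k),k.mean(0).round(1),"dir",np.degrees(np.arctan2(v[1,1],v[0,1])).round(0))
E
```

```text
t 17.93 theta 111.49 tcp [641.02 -35.67 192.81] F [ 0.63  0.02 -0.5 ] T [-0.007  0.03  -0.07 ] gap 0.5 yexpect -35.75 q6 1.74
stud top 132 [-19.3  27.6  72.5] z 56.4 y -1.0
carriage top x [-345.4  -10.7]
bar 119 [-72.6  -0.8  92.9] dir 68.0
```

The knob bar measures 68° (111.5° of turn, modulo 180), and the stud is seated level and clamped. The arm is clear, so I'm handing in.

```bash
python3 -c "
from station import *
print(sign_off())"
```

```text
the job is handed in; nothing more can be done
None
```

The stud lies in the V cradle and the jaw holds it against the sprung end stop at an estimated 9 N (from knob torque and turn angle, to about 1 N); the knob is released, the carton, wrench and can were not touched, and the job is handed in with no verdict shown.

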